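# Index the screwing fixture to its next station

## Robot

A 6-joint arm with a two-finger parallel gripper is mounted at the origin on the work surface. World frame = base frame: x ahead of the robot, y to its left, z up, the work surface at z = 0. Lengths are in m, angles in rad, forces in N, time in s.
With the tool pointing down it reaches from about 0.3 to 0.825 m from the base axis. Payload 5.4 kg.
Tool frame: the origin (TCP) lies on the centre line of the jaws, within the pads' length; the fingertips stand 8 mm ahead of it and the grasp point (between the pads) lies 11 mm behind it; z points along the fingers, y is the direction in which the jaws open and shut (so a half turn about z gives the same grasp; the last joint's range is limited). The gripper opens to 92 mm and grips with 3 to 60 N. Pads are 20 mm wide; open, the fingers measure 128 mm over their backs; the gripper's body (75 mm by 189 mm) begins 69 mm behind the grasp point.
Start: joints at [-0.21, 0.158, 1.597, -0, 1.386, -0.21], TCP at [0.575, -0, 0.198] pointing down, gripper open.
Joint ranges: [-2.91, 2.91], [-0.94, 2.29], [0.18, 2.7], [-1.29, 4.43], [0.17, 2.64], [-3, 3]. Speed limits (rad/s): [2.57, 2.57, 3.14, 3.14, 3.14, 3.14].

## Interface

Orientations are given as a unit quaternion [x, y, z, w].
In Python, from station import robot gives the robot as it stands. The module is installed in compiled form; this text tells all that it offers.
- The arm moves only by the tool apply_moves, never from a script. Its argument "rows" is a list of rows, each an object with "xyz": the shift along the tool's x, y, z in m, a list of three; "twist": the turn, a rotation vector about the tool's x, y, z in rad, a list of three. In form: [{"xyz": [dx, dy, dz], "twist": [wx, wy, wz]}, ...]. A call has exactly 10 rows; each row shifts and turns the commanded pose from where the row before left it, along the tool's axes as they then stand; what a row does not reach is not made up. A row lasts 1/10 s, in which the tool goes at most 50 mm and 8.59 degrees, less where a joint would pass 70% of its speed; a pose out of reach is approached as far as the arm can. A call is refused whole if a number of a shift passes 0.05 or a number of a turn 0.15, either way. A call with a gripper value outside its range is refused whole. "claw" is the closure, from 0 (fully open) to 1 (shut), set as the call begins (left out, the last holds). The fingers move at their own pace and stop on an object; "newtons" is the grip in N (left out, the last holds). Time passes only in rows, so rows that do not move let the fingers close, or fill a call up. It gives the time, the measured TCP pose, the force and the opening at its end, in the units of the state.
- robot.get_state(): the state, without advancing time (a new reading comes with each control period).
- robot.camera(name): name is "scene" or "side" or "wrist"; returns a dict with "frame" (420x560x3 uint8, red, green, blue), "fx", "fy", "cx", "cy" (pixels), "extrinsics" (4x4, takes a point from camera to world coordinates); the wrist camera has in their place "mount" (4x4, takes a point from camera to tool coordinates, whose origin is the TCP and whose axes are the flange's). Camera axes: x right, y up, looking along -z (the intrinsics and any distortion apply to the point x, -y, -z); pixel columns grow to the right and rows downward; lengths in m; the calibration is good to about 2 mm. The wrist camera is an equidistant fisheye: a pixel r from the principal point sees the ray r / f radians off the axis. A picture is of the moment at which its call begins: read the wrist's pose just before it. There is no depth.
- robot.hand_in(): hands the job in, once; it reports no verdict.
The state is a dict: "time": time; "qpos": joint angles; "dq": joint speeds; "tau": joint torques, N m; "position": TCP position; "tool_rot": TCP orientation; "ft_force": force on the tool from outside, world axes, zero at the start; "wrist_torque": the same for the moment, N m; "width": finger opening in m.
Only numpy, scipy, OpenCV 4.12 (cv2) and the standard library are available. Lean on these libraries where they do the work, as an engineer would, in place of code of your own. Each camera call takes 0.05 s, during which the arm holds its last target.

## Task

Move the turntable of the assembly fixture on to its next station: pull the sprung index pin up by its knob, swing the arm it sits in anticlockwise (seen from above), and let the pin drop fully home in the next hole, the one in the raised aluminium segment. That hole is set by hand, so feel for it with the pin. Never force the arm round while the pin is caught in a hole or against an edge, and leave the parts lying around alone; let go of the knob at the end.

Things in the scene. Friction and masses are not known exactly. Their poses are not given: they have to be found in the camera images.
- knob (a point): Centre of the index pin's knob: an upright black plastic cylinder, 26 mm in diameter, 30 mm high, on a vertical steel pin 8 mm in diameter. With the pin home the knob spans 80 to 110 mm above the table. Under it are 16 mm of bare pin, then a round steel guide (20 mm in diameter, top at 64 mm) on the arm. The knob moves on a circle of radius 115 mm about the axis; a 60 N grip holds it.
- axis (a point): Point on the table under the turntable's vertical axis. On a round dark steel base, 284 mm across, turns an aluminium disc (164 mm across, top at 52 mm) that carries a light-blue open plastic housing (112 x 56 mm, top at 78 mm) in a black nest 140 mm long, and a flat arm 24 mm wide (top at 52 mm) with the index pin at its outer end.
- turntable (a joint): Angle of the turntable, rad: 0 with the pin in the middle of the first hole, growing anticlockwise seen from above, range -0.15 to 1.6. It stays where it is left; about 1 N at the knob turns it when the pin is clear, 4 to 6 N when the pin slides on the plate or segment.
- pin (a joint): Lift of the index pin, m: 0 fully home, 0.024 at the upper stop. A spring pushes it down with 6 N at home, 11 N at the stop; released, it drops in about 0.15 s. Its round tip is 18 mm above the table when home. It slides on the plate at lift 0.0115, on the segment at 0.0155; 0.018 to 0.023 clears both. Pressing the pin against a hole's wall or an edge with over 40 N is forcing it.
- first_hole (a point): Mouth of the hole in which the pin starts, in a steel index plate whose top is 30 mm above the table. A raised aluminium segment (top at 34 mm) lies on the plate, anticlockwise of this hole, on the same 115 mm circle, and has the next hole.
- segment_axis (a point): Point on the table under the centre of the segment's arc (fixed on the base; does not tell the hole). Two bright screw heads near its ends clamp it. Its one hole is 10 mm wide for the 8 mm pin. It is set by hand and not measured: at a turntable angle of 0.8 to 1.2 rad. The top is solid from 0.6 rad before to 0.85 rad beyond it. A pin sliding on it under its spring drops in and stops the arm.
- spare_shell_mid (a point): Bystander: middle of a loose light-blue open housing, 112 x 56 x 22 mm. Leave it.
- screw_tray_mid (a point): Bystander: middle of a loose black tray of screws, 120 x 90 x 18 mm. Leave it.
- motor_mid (a point): Bystander: middle of a loose small motor lying on its side, 24 mm in diameter, about 60 mm long. Leave it.

How it is judged:
On the way, in this order (a step that is already met when the one before it is completed fails the run):
1. the pin is pulled clear of the first hole (value of joint pin above 0.0135 m), for 0.1 s.
2. the turntable is swung past the near edge of the segment, with the pin up (value of joint turntable above 0.6 rad and value of joint pin above 0.0135 m), for 0.1 s.
At the end, for the whole second after the job is handed in: The index pin is fully home (lift under 2.5 mm) in the segment's hole, with the turntable between 0.7 and 1.3 rad and at rest (value of joint pin below 0.0025 m and value of joint turntable between 0.7 and 1.3 rad and not (velocity of joint turntable above 0.05 rad/s or velocity of joint turntable below -0.05 rad/s)); the robot touches nothing.
It fails at once if the pin is forced against a hole wall, an edge or the plate with more than 40 N (contact force between pin_c0 and anything else above 40 N).
It fails at once if a bystander is moved by more than 20 mm (distance of any of spare_shell_mid, screw_tray_mid, motor_mid from where it was at the start of the episode above 0.02 m).
It also fails if it takes over 51 s, if anything falls off the work surface, if the arm or the gripper's body presses on something with over 40 N, if the wrist force passes 120 N, or if a joint passes its speed limit or range.

## Working session

There is one attempt and no reset: what is moved stays moved. The work goes in short steps, Python scripts to look and compute and a tool call to move; the robot and the scene stay as the last step left them, time stands still between calls to the robot, and variables do not carry over. Pictures are saved under pics/ and viewed, and the job is handed in when it is done.

Besides the shell and the picture viewer there is one more tool, called after ">>>" as a command line: name --argument value ..., lists and objects as JSON in quotes. apply_moves: Moves the arm, as the interface text tells. Its arguments: {"type":"object","properties":{"rows":{"type":"array","items":{"type":"object","properties":{"xyz":{"type":"array","items":{"type":"number"}},"twist":{"type":"array","items":{"type":"number"}}}}},"claw":{"type":"number"},"newtons":{"type":"number"}},"required":["rows"]}

```bash
mkdir -p pics
python3 - <<'E'
from station import robot
import cv2, numpy as np, pickle
s=robot.get_state(); print(s)
d={}
for n in ("scene","side","wrist"):
    c=robot.camera(n); d[n]=c
    cv2.imwrite(f"pics/{n}0.png",c["frame"][:,:,::-1])
    print(n,{k:(np.round(v,4).tolist() if k!="frame" else 0) for k,v in c.items()})
pickle.dump((s,d),open("d0.pkl","wb"))
E
```

```text
{'time': 0.0, 'qpos': array([-2.10078042e-01,  1.59012158e-01,  1.59820855e+00, -2.21623722e-05,
        1.38620327e+00, -2.10109276e-01]), 'dq': array([-0.00080492, -0.00056932, -0.00068481, -0.00042283, -0.0010329 ,
       -0.0020026 ]), 'tau': array([ 4.79022274e-04, -3.85570908e+01, -3.22103977e+01,  7.00944406e-02,
        3.78346047e-02, -1.56143192e-04]), 'position': array([5.74352243e-01, 1.22063722e-04, 1.97451539e-01]), 'tool_rot': array([ 7.07093997e-01,  7.07118972e-01, -5.07339402e-04, -7.62337101e-04]), 'ft_force': array([-0.50421072, -0.41717251,  0.29993366]), 'wrist_torque': array([ 0.01219118, -0.00479868,  0.02830078]), 'width': 0.09183351651808967}
scene {'frame': 0, 'fx': 442.1993, 'fy': 442.1993, 'cx': 282.6496, 'cy': 209.3034, 'extrinsics': [[0.6403, -0.5946, 0.4863, 1.0216], [0.7681, 0.4869, -0.4159, -0.4103], [0.0105, 0.6398, 0.7685, 0.9248], [0.0, 0.0, 0.0, 1.0]]}
side {'frame': 0, 'fx': 400.413, 'fy': 400.413, 'cx': 277.6767, 'cy': 207.5172, 'extrinsics': [[0.7133, 0.4141, -0.5654, -0.1035], [-0.7007, 0.4345, -0.5658, -0.5566], [0.0114, 0.7998, 0.6001, 0.7305], [0.0, 0.0, 0.0, 1.0]]}
wrist {'frame': 0, 'fx': 325.1923, 'fy': 325.1923, 'cx': 279.7638, 'cy': 201.6177, 'mount': [[0.0022, 0.971, 0.2393, 0.0674], [1.0, -0.002, -0.0009, 0.0008], [-0.0004, 0.2393, -0.971, -0.1871], [0.0, 0.0, 0.0, 1.0]]}
```

View pics/scene0.png

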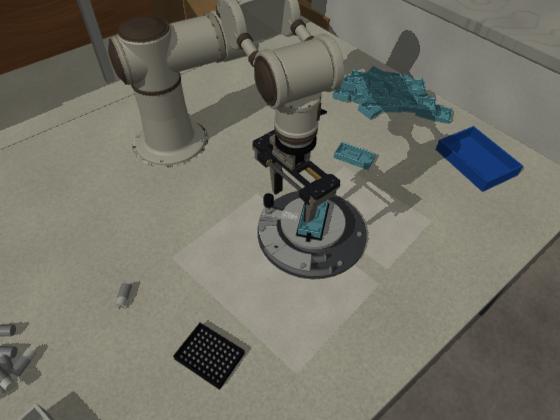

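View pics/side0.png

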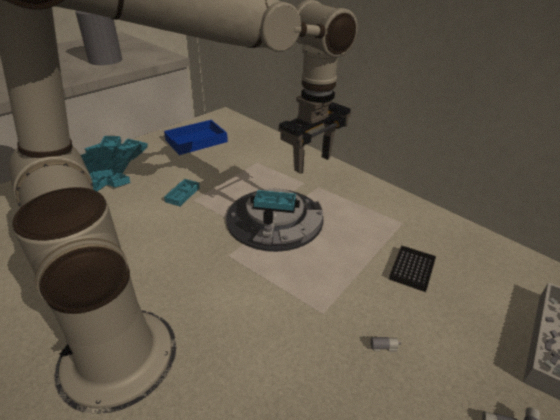

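View pics/wrist0.png

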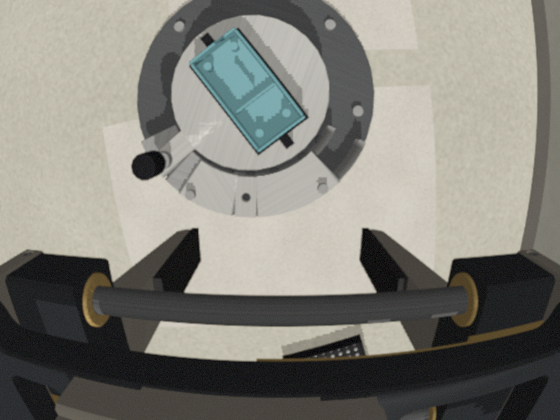

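Run:
```python
import cv2,pickle
s,d=pickle.load(open("d0.pkl","rb"))
f=lambda n,x,y,w,h,k: cv2.resize(d[n]["frame"][y:y+h,x:x+w,::-1],None,fx=k,fy=k,interpolation=cv2.INTER_CUBIC)
cv2.imwrite("pics/w1.png",f("wrist",120,0,265,220,3))
cv2.imwrite("pics/s1.png",f("scene",240,170,140,110,5))
cv2.imwrite("pics/d1.png",f("side",215,170,120,90,6))
```

```text
(no output)
```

View pics/w1.png

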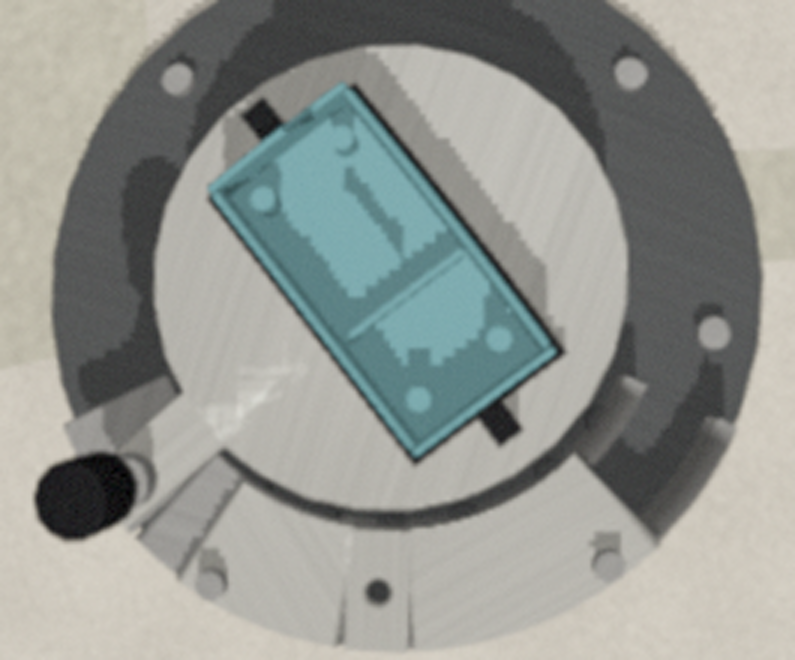

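View pics/s1.png

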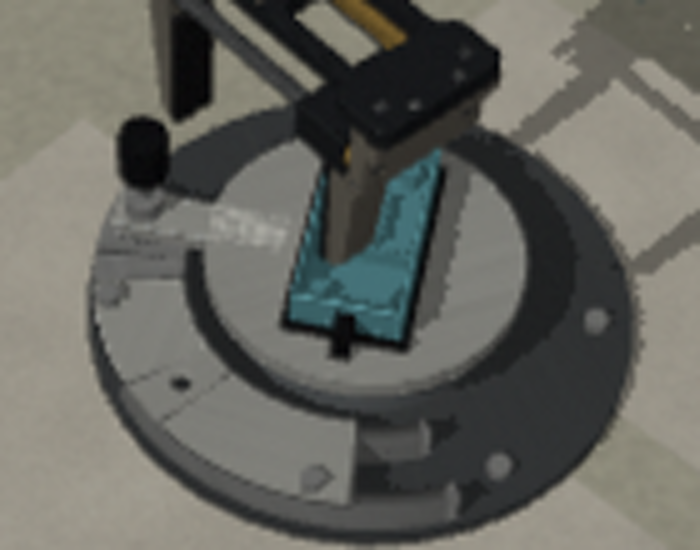

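View pics/d1.png

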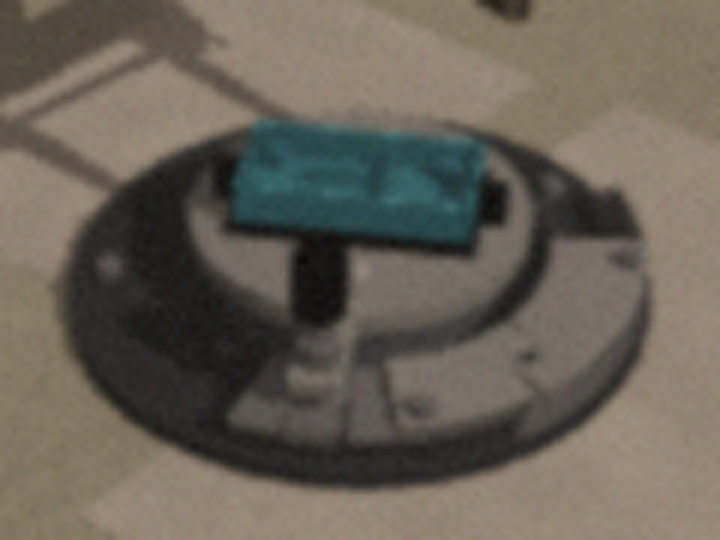

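```bash
cat > h.py <<'E'
import numpy as np
from scipy.spatial.transform import Rotation as R
def ray(c,uv,s=None):
    x=(uv[0]-c["cx"])/c["fx"]; y=(uv[1]-c["cy"])/c["fy"]
    if "mount" in c:
        r=np.hypot(x,y); k=np.sin(r)/r if r>0 else 1
        v=np.array([x*k,-y*k,-np.cos(r)])
        T=np.eye(4);T[:3,:3]=R.from_quat(s["tool_rot"]).as_matrix();T[:3,3]=s["position"]
        E=T@np.array(c["mount"])
    else:
        v=np.array([x,-y,-1.]);E=np.array(c["extrinsics"])
    return E[:3,3],E[:3,:3]@v
def atz(c,uv,z,s=None):
    o,v=ray(c,uv,s); return (o+v*(z-o[2])/v[2])[:2]
E
python3 - <<'E'
import pickle
from h import *
from scipy.optimize import least_squares
s,d=pickle.load(open("d0.pkl","rb")); w=d["wrist"]
cr=lambda p:(120+(p[0]+.5)/3-.5,(p[1]+.5)/3-.5)
def circ(P):
    P=np.array(P); f=lambda q:np.hypot(P[:,0]-q[0],P[:,1]-q[1])-q[2]
    return least_squares(f,[*P.mean(0),.1]).x
disc=[(155,270),(185,165),(245,95),(400,44),(530,85),(600,170),(628,270),(605,370),(395,512),(510,485),(290,490)]
print("disc",circ([atz(w,cr(p),.052,s) for p in disc]))
base=[(53,300),(70,190),(762,270),(735,150),(730,430)]
for z in (.02,.03): print("base",z,circ([atz(w,cr(p),z,s) for p in base]))
c=circ([atz(w,cr(p),.052,s) for p in disc])[:2]
for n,p,z in (("knobtop",(73,500),.11),("knobbot",(104,486),.08),("hole",(378,592),.034),("guide",(132,478),.064)):
    q=atz(w,cr(p),z,s); v=q-c; print(n,q,np.hypot(*v),np.arctan2(v[1],v[0]))
sc=lambda p:(240+(p[0]+.5)/5-.5,170+(p[1]+.5)/5-.5)
sd=lambda p:(215+(p[0]+.5)/6-.5,170+(p[1]+.5)/6-.5)
for n,c_,f,p,z in (("sc knob mid","scene",sc,(142,153),.095),("sd knob","side",sd,(321,283),.095),("sc hole","scene",sc,(181,383),.034),("sd hole","side",sd,(530,356),.034)):
    q=atz(d[c_],f(p),z); v=q-c; print(n,q,np.hypot(*v),np.arctan2(v[1],v[0]))
E
```

```text
disc [0.54287089 0.10103952 0.08220971]
base 0.02 [0.54426556 0.10224954 0.13738279]
base 0.03 [0.54512143 0.10129513 0.13361399]
knobtop [0.45261461 0.03239929] 0.11339170295839172 -2.491403012920673
knobbot [0.45096299 0.03293785] 0.11438924737272 -2.5038911198499445
hole [ 0.53727159 -0.01359648] 0.11477266439947162 -1.6196016692599826
guide [0.45519741 0.033612  ] 0.1106033919565475 -2.485994633568567
sc knob mid [0.4508778  0.02951234] 0.11652839016695254 -2.4807052948311084
sd knob [0.4498314 0.0314207] 0.11620295883264775 -2.4991985839417574
sc hole [ 0.53766054 -0.01648577] 0.11764073719850379 -1.6151011367469863
sd hole [ 0.53458827 -0.01597562] 0.11730790878495406 -1.6414609085085257
```

>>> apply_moves --rows '[{"xyz":[0.0063,-0.0247,0],"twist":[0,0,0]},{"xyz":[0.0063,-0.0247,0],"twist":[0,0,0]},{"xyz":[0.0063,-0.0247,0],"twist":[0,0,0]},{"xyz":[0.0063,-0.0247,0],"twist":[0,0,0]},{"xyz":[0.0063,-0.0247,0],"twist":[0,0,0]},{"xyz":[0,0,0],"twist":[0,0,-0.13]},{"xyz":[0,0,0],"twist":[0,0,-0.13]},{"xyz":[0,0,0],"twist":[0,0,-0.13]},{"xyz":[0,0,0],"twist":[0,0,-0.13]},{"xyz":[0,0,0],"twist":[0,0,-0.13]}]' --claw 0.42 --newtons 20

```text
time: 1.15
position: [0.4512, 0.0315, 0.1981]
tool_rot: [0.442, 0.897, -0.0, -0.0]
ft_force: [0.5, 0.5, -0.4]
width: 0.0533
```

```bash
cat > look.py <<'E'
import sys,pickle,cv2
from station import robot
from h import *
tag=sys.argv[1]; s=robot.get_state(); c=robot.camera("wrist")
pickle.dump((s,c),open(tag+".pkl","wb"))
M=R.from_quat(s["tool_rot"]).as_matrix()
print("t",s["time"],"pos",s["position"].round(4),"yawY",np.arctan2(M[1,1],M[0,1]).round(4),"z",M[:,2].round(3),"F",s["ft_force"].round(2),"w",round(s["width"],4),"q",s["qpos"].round(2))
cv2.imwrite(f"pics/{tag}.png",c["frame"][:,:,::-1])
E
python3 look.py a1
```

```text
t 1.15 pos [0.4512 0.0315 0.1981] yawY 0.6553 z [-0.001  0.    -1.   ] F [ 0.48  0.54 -0.42] w 0.0533 q [-0.2  -0.17  1.92 -0.    1.39 -0.85]
```

View pics/a1.png

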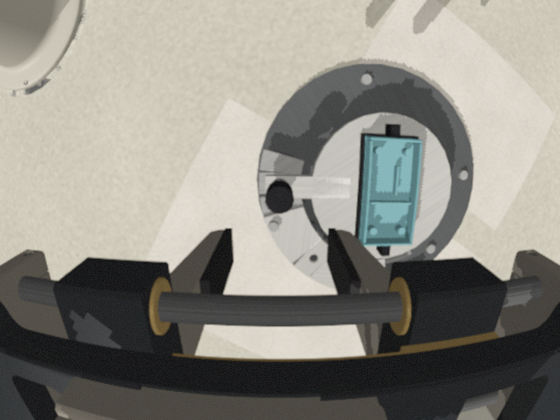

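Run:
```python
import pickle,cv2
from h import *
s,c=pickle.load(open("a1.pkl","rb"))
cv2.imwrite("pics/a1c.png",cv2.resize(c["frame"][50:300,250:490,::-1],None,fx=3,fy=2.4 if 0 else 3,interpolation=cv2.INTER_CUBIC)[:600])
cv2.imwrite("pics/a1k.png",cv2.resize(c["frame"][140:280,250:390,::-1],None,fx=4,fy=4,interpolation=cv2.INTER_CUBIC))
```

```text
(no output)
```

View pics/a1c.png

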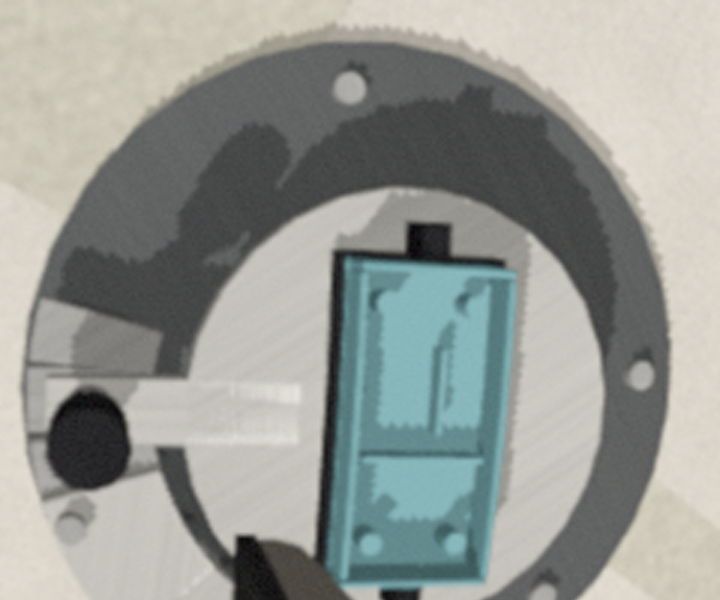

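View pics/a1k.png

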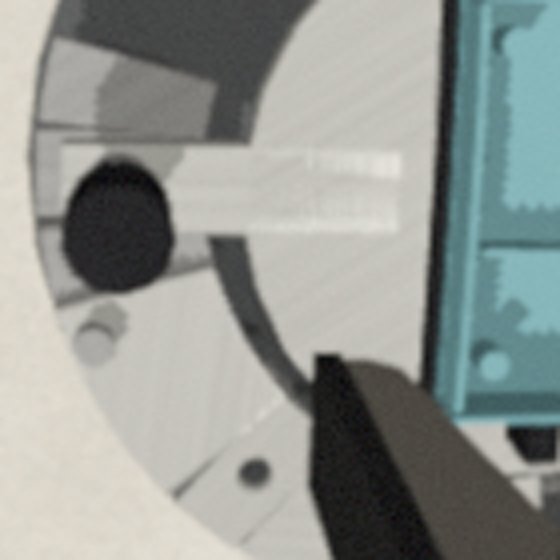

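Run:
```python
import pickle
from h import *
from scipy.optimize import least_squares
s,w=pickle.load(open("a1.pkl","rb"))
k=lambda p:(250+(p[0]+.5)/4-.5,140+(p[1]+.5)/4-.5)
cr=lambda p:(250+(p[0]+.5)/3-.5,50+(p[1]+.5)/3-.5)
def circ(P):
    P=np.array(P); f=lambda q:np.hypot(P[:,0]-q[0],P[:,1]-q[1])-q[2]
    return least_squares(f,[*P.mean(0),.1]).x
C=circ([atz(w,cr(p),.052,s) for p in [(188,370),(195,320),(245,245),(330,202),(400,187),(480,202),(550,250),(590,310),(604,380),(598,445),(200,480),(235,540)]]);print(C)
for n,p,z in (("top",(118,237),.11),("hole",(255,473),.034)):
    q=atz(w,k(p),z,s)
    for c in (C[:2],np.array([.5425,.1005])):
        v=q-c; print(n,q,np.hypot(*v),np.arctan2(v[1],v[0]))
```

```text
[0.5417141  0.1038394  0.08131896]
top [0.4507889  0.03300875] 0.11525786173526066 -2.4797889491680265
top [0.4507889  0.03300875] 0.11386832518687949 -2.507169358799936
hole [ 0.5372808  -0.01324632] 0.1171696251098531 -1.6086419880260001
hole [ 0.5372808  -0.01324632] 0.11386599826733956 -1.616648737301086
```

>>> apply_moves --rows '[{"xyz":[0,0,0.0127],"twist":[0,0,0]},{"xyz":[0,0,0.0127],"twist":[0,0,0]},{"xyz":[0,0,0.0127],"twist":[0,0,0]},{"xyz":[0,0,0.0127],"twist":[0,0,0]},{"xyz":[0,0,0.0127],"twist":[0,0,0]},{"xyz":[0,0,0.0127],"twist":[0,0,0]},{"xyz":[0,0,0.0127],"twist":[0,0,0]},{"xyz":[0,0,0.0127],"twist":[0,0,0]},{"xyz":[0,0,0.0127],"twist":[0,0,0]},{"xyz":[0,0,0],"twist":[0,0,0]}]'

```text
time: 2.2
position: [0.4499, 0.0318, 0.082]
tool_rot: [0.444, 0.896, -0.0, -0.002]
ft_force: [0.4, 0.4, 0.0]
width: 0.0535
```

>>> apply_moves --rows '[{"xyz":[0,0,0],"twist":[0,0,0]},{"xyz":[0,0,0],"twist":[0,0,0]},{"xyz":[0,0,0],"twist":[0,0,0]},{"xyz":[0,0,0],"twist":[0,0,0]},{"xyz":[0,0,0],"twist":[0,0,0]},{"xyz":[0,0,0],"twist":[0,0,0]},{"xyz":[0,0,0],"twist":[0,0,0]},{"xyz":[0,0,0],"twist":[0,0,0]},{"xyz":[0,0,0],"twist":[0,0,0]},{"xyz":[0,0,0],"twist":[0,0,0]}]' --claw 0.78 --newtons 10

```text
time: 3.2
position: [0.4512, 0.0308, 0.0846]
tool_rot: [0.444, 0.896, -0.001, -0.0]
ft_force: [-4.6, -2.6, 5.7]
width: 0.0254
```

```bash
python3 look.py a2
```

```text
t 3.2 pos [0.4512 0.0308 0.0846] yawY 0.6503 z [-0.001 -0.001 -1.   ] F [-4.64 -2.58  5.66] w 0.0254 q [-0.2  -0.04  2.04 -0.    1.14 -0.85]
```

View pics/a2.png

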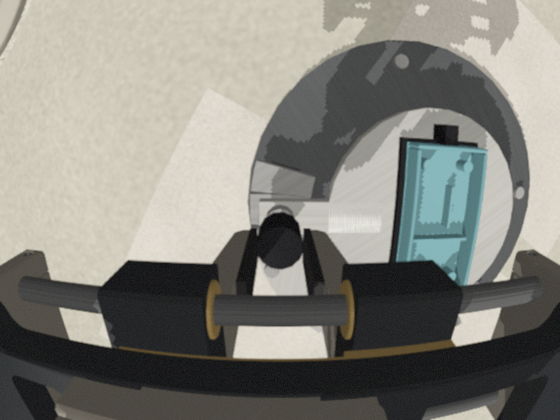

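>>> apply_moves --rows '[{"xyz":[0,0,0],"twist":[0,0,0]},{"xyz":[0,0,0],"twist":[0,0,0]},{"xyz":[0,0,0],"twist":[0,0,0]},{"xyz":[0,0,0],"twist":[0,0,0]},{"xyz":[0,0,-0.0034],"twist":[0,0,0]},{"xyz":[0,0,-0.0034],"twist":[0,0,0]},{"xyz":[0,0,-0.0034],"twist":[0,0,0]},{"xyz":[0,0,-0.0034],"twist":[0,0,0]},{"xyz":[0,0,-0.0034],"twist":[0,0,0]},{"xyz":[0,0,-0.0034],"twist":[0,0,0]}]' --newtons 60

```text
time: 4.25
position: [0.4505, 0.0316, 0.104]
tool_rot: [0.444, 0.896, -0.0, -0.001]
ft_force: [-1.3, -2.5, -12.9]
width: 0.024
```

```bash
python3 look.py a3
```

```text
t 4.25 pos [0.4505 0.0316 0.104 ] yawY 0.6501 z [-0.002  0.    -1.   ] F [ -1.26  -2.55 -12.86] w 0.024 q [-0.2  -0.07  2.03 -0.    1.19 -0.85]
```

View pics/a3.png

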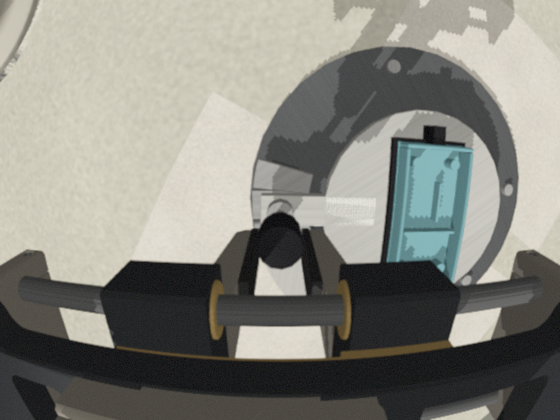

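>>> apply_moves --rows '[{"xyz":[-0.00471,0.0001,-0.0005],"twist":[0,0,-0.041]},{"xyz":[-0.00471,0.0001,0],"twist":[0,0,-0.041]},{"xyz":[-0.00471,0.0001,0],"twist":[0,0,-0.041]},{"xyz":[-0.00471,0.0001,0],"twist":[0,0,-0.041]},{"xyz":[-0.00471,0.0001,0],"twist":[0,0,-0.041]},{"xyz":[-0.00471,0.0001,0],"twist":[0,0,-0.041]},{"xyz":[-0.00471,0.0001,0],"twist":[0,0,-0.041]},{"xyz":[-0.00471,0.0001,0],"twist":[0,0,-0.041]},{"xyz":[-0.00471,0.0001,0],"twist":[0,0,-0.041]},{"xyz":[-0.00471,0.0001,0],"twist":[0,0,-0.041]}]'

```text
time: 5.3
position: [0.4861, 0.0007, 0.1046]
tool_rot: [0.252, 0.968, -0.0, -0.001]
ft_force: [-2.5, -1.7, -11.3]
width: 0.0237
```

```bash
python3 look.py a4
```

```text
t 5.3 pos [0.4861 0.0007 0.1046] yawY 1.062 z [-0.002  0.    -1.   ] F [ -2.52  -1.72 -11.32] w 0.0237 q [-0.25  0.02  1.93 -0.    1.18 -1.31]
```

View pics/a4.png

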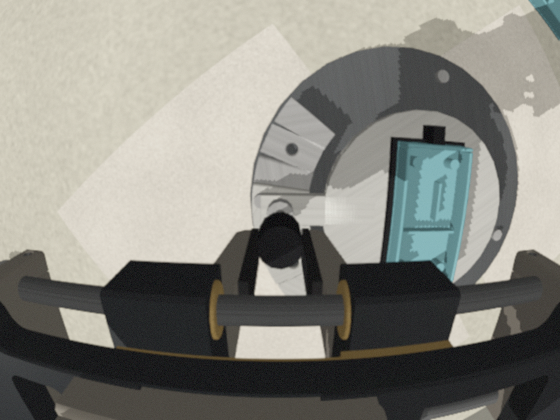

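>>> apply_moves --rows '[{"xyz":[-0.00471,0.0001,0],"twist":[0,0,-0.041]},{"xyz":[-0.00471,0.0001,0],"twist":[0,0,-0.041]},{"xyz":[-0.00471,0.0001,0],"twist":[0,0,-0.041]},{"xyz":[-0.00471,0.0001,0],"twist":[0,0,-0.041]},{"xyz":[-0.00471,0.0001,0],"twist":[0,0,-0.041]},{"xyz":[-0.00471,0.0001,0],"twist":[0,0,-0.041]},{"xyz":[-0.00471,0.0001,0],"twist":[0,0,-0.041]},{"xyz":[-0.00471,0.0001,0],"twist":[0,0,-0.041]},{"xyz":[-0.00471,0.0001,0],"twist":[0,0,-0.041]},{"xyz":[0,0,0],"twist":[0,0,0]}]'

```text
time: 6.35
position: [0.5271, -0.0129, 0.1049]
tool_rot: [0.071, 0.997, -0.0, 0.0]
ft_force: [-0.4, -2.0, -10.6]
width: 0.0236
```

```bash
python3 look.py a5
python3 - <<'E'
import pickle,cv2
from station import robot
c=robot.camera("side"); cv2.imwrite("pics/side5.png",cv2.resize(c["frame"][150:270,190:350,::-1],None,fx=5,fy=5,interpolation=cv2.INTER_CUBIC))
c=robot.camera("scene"); cv2.imwrite("pics/sc5.png",cv2.resize(c["frame"][170:290,220:380,::-1],None,fx=5,fy=5,interpolation=cv2.INTER_CUBIC))
E
```

```text
t 6.35 pos [ 0.5271 -0.0129  0.1049] yawY 1.4288 z [ 0. -0. -1.] F [ -0.44  -1.98 -10.65] w 0.0236 q [-0.25  0.13  1.82 -0.    1.19 -1.68]
```

View pics/a5.png

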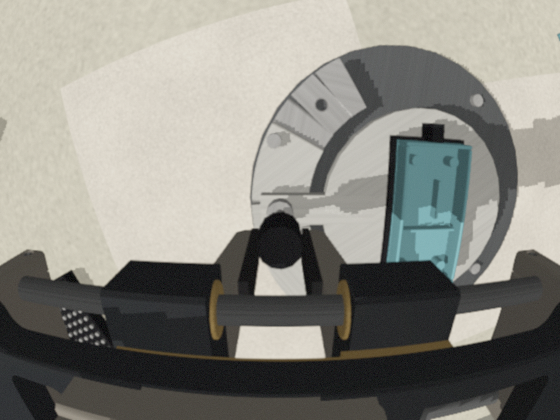

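View pics/side5.png

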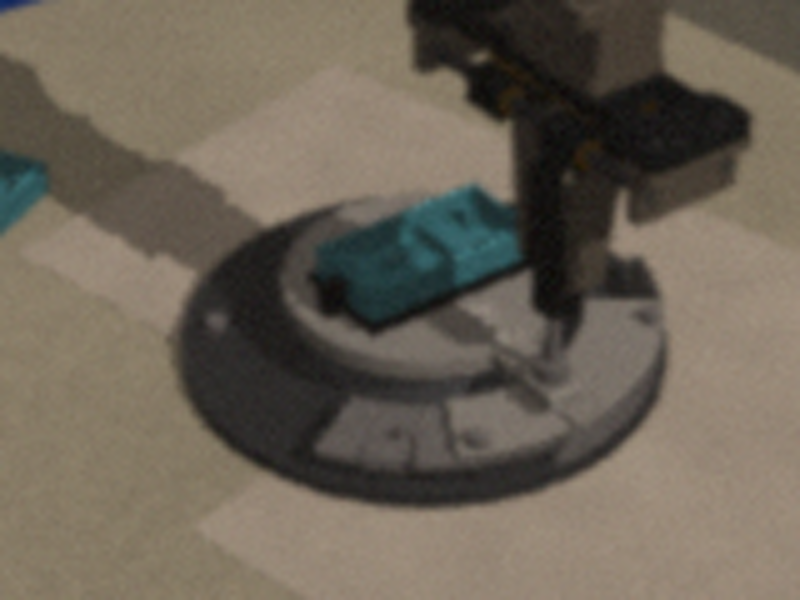

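View pics/sc5.png

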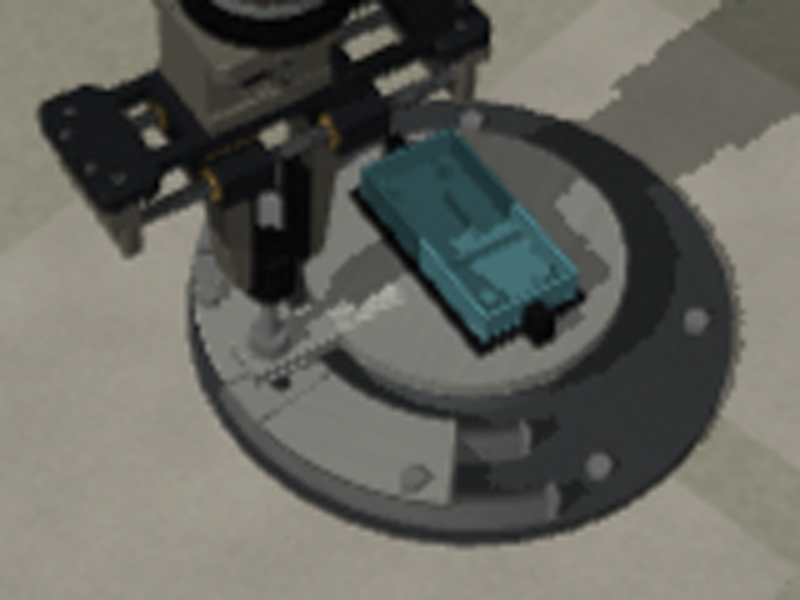

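Run:
```python
import pickle
from h import *
for t,p in (("a4",(291.5,149)),("a5",(321,104))):
    s,w=pickle.load(open(t+".pkl","rb"))
    q=atz(w,p,.03,s); v=q-np.array([.5422,.102]); print(q,np.hypot(*v),np.arctan2(v[1],v[0]))
```

```text
[0.4512286 0.0319214] 0.11483381943016599 -2.485202648697148
[0.45073096 0.03189823] 0.11524253869338846 -2.4876786185513735
```

>>> apply_moves --rows '[{"xyz":[-0.00115,0,0],"twist":[0,0,-0.01]},{"xyz":[-0.00115,0,0],"twist":[0,0,-0.01]},{"xyz":[-0.00115,0,0],"twist":[0,0,-0.01]},{"xyz":[-0.00115,0,0],"twist":[0,0,-0.01]},{"xyz":[0,0,0.001],"twist":[0,0,0]},{"xyz":[0,0,0.001],"twist":[0,0,0]},{"xyz":[0,0,0.001],"twist":[0,0,0]},{"xyz":[0,0,0.001],"twist":[0,0,0]},{"xyz":[0,0,0.0005],"twist":[0,0,0]},{"xyz":[0,0,0],"twist":[0,0,0]}]'

```text
time: 7.5
position: [0.5314, -0.0133, 0.1006]
tool_rot: [0.051, 0.999, -0.0, 0.0]
ft_force: [-1.7, -4.8, -9.4]
width: 0.0237
```

```bash
python3 look.py a6
```

```text
t 7.5 pos [ 0.5314 -0.0133  0.1006] yawY 1.469 z [ 0. -0. -1.] F [-1.69 -4.82 -9.37] w 0.0237 q [-0.25  0.14  1.81 -0.    1.18 -1.72]
```

>>> apply_moves --rows '[{"xyz":[0,0,0],"twist":[0,0,0]},{"xyz":[0,0,0],"twist":[0,0,0]},{"xyz":[0,0,0],"twist":[0,0,0]},{"xyz":[0,0,0],"twist":[0,0,0]},{"xyz":[0,0,0],"twist":[0,0,0]},{"xyz":[0,0,0],"twist":[0,0,0]},{"xyz":[0,0,0],"twist":[0,0,0]},{"xyz":[0,0,0],"twist":[0,0,0]},{"xyz":[0,0,0],"twist":[0,0,0]},{"xyz":[0,0,0],"twist":[0,0,0]}]' --claw 0.42

```text
time: 8.55
position: [0.5313, -0.0133, 0.1004]
tool_rot: [0.051, 0.999, 0.0, -0.0]
ft_force: [0.3, -0.4, 0.8]
width: 0.0536
```

```bash
python3 look.py a7
```

```text
t 8.55 pos [ 0.5313 -0.0133  0.1004] yawY 1.4689 z [-0.  0. -1.] F [ 0.28 -0.42  0.84] w 0.0536 q [-0.25  0.14  1.82  0.    1.18 -1.72]
```

View pics/a7.png

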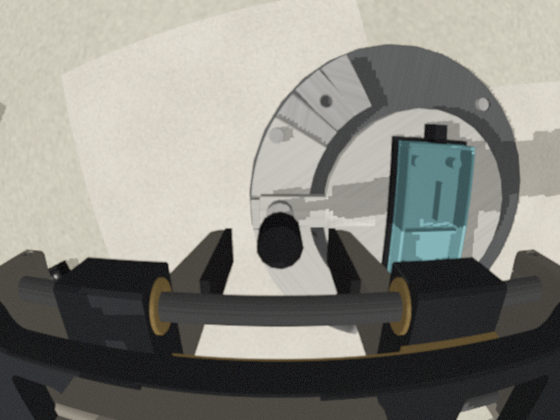

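>>> apply_moves --rows '[{"xyz":[0,0,0],"twist":[0,0,0.149]},{"xyz":[0,0,0],"twist":[0,0,0.149]},{"xyz":[0,0,0],"twist":[0,0,0.149]},{"xyz":[0,0,0],"twist":[0,0,0.149]},{"xyz":[0,0,0],"twist":[0,0,0.149]},{"xyz":[0,0,0],"twist":[0,0,0.149]},{"xyz":[0,0,0],"twist":[0,0,0.149]},{"xyz":[0,0,0],"twist":[0,0,0.149]},{"xyz":[0,0,0],"twist":[0,0,0.149]},{"xyz":[0,0,0],"twist":[0,0,0.149]}]'

```text
time: 9.6
position: [0.5313, -0.0133, 0.1005]
tool_rot: [0.717, 0.697, -0.0, -0.0]
ft_force: [0.6, 0.3, 0.2]
width: 0.0534
```

>>> apply_moves --rows '[{"xyz":[0,0,0],"twist":[0,0,0.04]},{"xyz":[0,0,0],"twist":[0,0,0]},{"xyz":[0,0,0],"twist":[0,0,0]},{"xyz":[0,0,0],"twist":[0,0,0]},{"xyz":[0,0,0],"twist":[0,0,0]},{"xyz":[0,0,0],"twist":[0,0,0]},{"xyz":[0,0,0],"twist":[0,0,0]},{"xyz":[0,0,0],"twist":[0,0,0]},{"xyz":[0,0,0],"twist":[0,0,0]},{"xyz":[0,0,0],"twist":[0,0,0]}]' --claw 0.66 --newtons 10

```text
time: 10.6
position: [0.5313, -0.0132, 0.1005]
tool_rot: [0.728, 0.685, -0.0, -0.0]
ft_force: [-1.2, -0.4, 0.8]
width: 0.031
```

```bash
python3 look.py a8
```

```text
t 10.6 pos [ 0.5313 -0.0132  0.1005] yawY -0.0609 z [-0. -0. -1.] F [-1.21 -0.37  0.8 ] w 0.031 q [-0.25  0.14  1.82 -0.    1.18 -0.19]
```

View pics/a8.png

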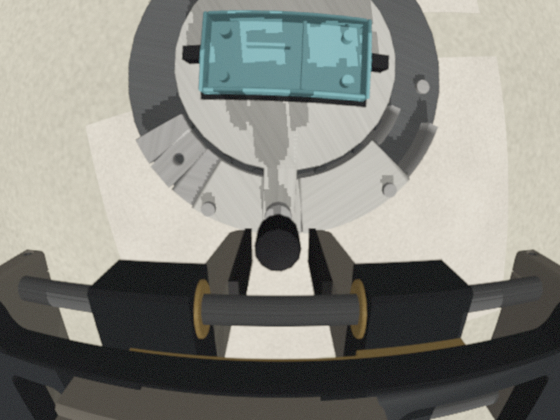

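>>> apply_moves --rows '[{"xyz":[0,0.0005,0],"twist":[0,0,0]},{"xyz":[0,0.0005,0],"twist":[0,0,0]},{"xyz":[0,0.0005,0],"twist":[0,0,0]},{"xyz":[0,0.0005,0],"twist":[0,0,0]},{"xyz":[0,0.0005,0],"twist":[0,0,0]},{"xyz":[0,0.0005,0],"twist":[0,0,0]},{"xyz":[0,0.0005,0],"twist":[0,0,0]},{"xyz":[0,0.0005,0],"twist":[0,0,0]},{"xyz":[0,0,0],"twist":[0,0,0]},{"xyz":[0,0,0],"twist":[0,0,0]}]'

```text
time: 11.65
position: [0.5333, -0.0134, 0.1001]
tool_rot: [0.728, 0.685, -0.002, -0.002]
ft_force: [-8.5, -0.7, 4.6]
width: 0.0311
```

```bash
python3 look.py a9; python3 -c "
import cv2
for t in ('a8','a9'):
    f=cv2.imread(f'pics/{t}.png'); cv2.imwrite(f'pics/{t}c.png',cv2.resize(f[180:300,200:360],None,fx=4,fy=4,interpolation=2))"
```

```text
t 11.65 pos [ 0.5333 -0.0134  0.1001] yawY -0.0607 z [-0.005  0.    -1.   ] F [-8.5  -0.71  4.56] w 0.0311 q [-0.25  0.15  1.81 -0.    1.19 -0.19]
```

View pics/a8c.png

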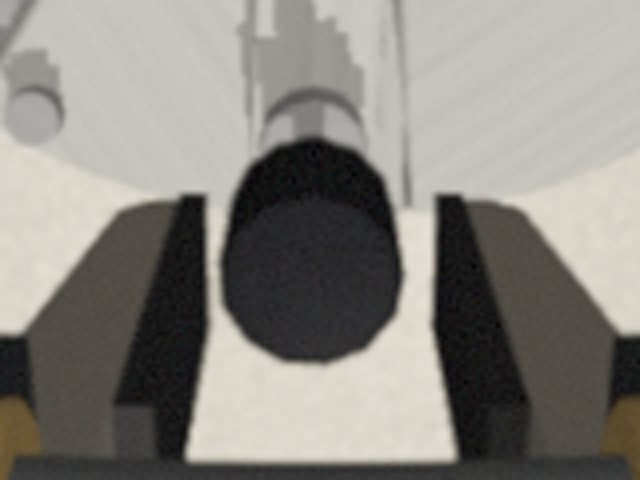

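View pics/a9c.png

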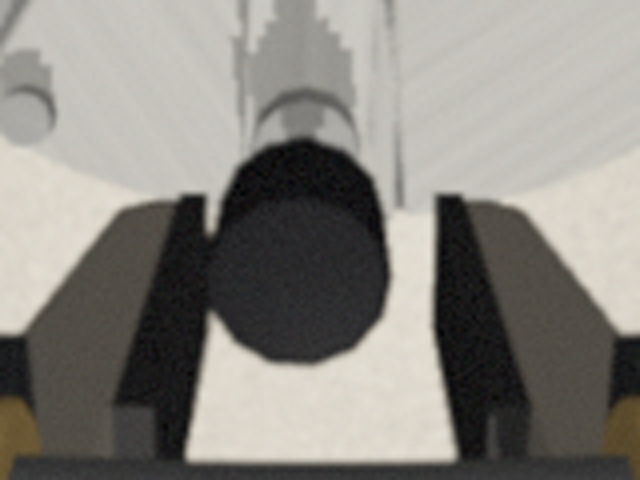

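>>> apply_moves --rows '[{"xyz":[0,0.0002,0],"twist":[0,0,0]},{"xyz":[0,0.0002,0],"twist":[0,0,0]},{"xyz":[0,0.0002,0],"twist":[0,0,0]},{"xyz":[0,0.0002,0],"twist":[0,0,0]},{"xyz":[0,0.0002,0],"twist":[0,0,0]},{"xyz":[0,0.0002,0],"twist":[0,0,0]},{"xyz":[0,0.0002,0],"twist":[0,0,0]},{"xyz":[0,0,0],"twist":[0,0,0]},{"xyz":[0,0,0],"twist":[0,0,0]},{"xyz":[0,0,0],"twist":[0,0,0]}]'

```text
time: 12.7
position: [0.5367, -0.0136, 0.1005]
tool_rot: [0.728, 0.685, -0.0, 0.0]
ft_force: [-0.2, 0.1, -0.3]
width: 0.031
```

```bash
python3 look.py b1; python3 -c "
import cv2
for t in ('b1',):
    f=cv2.imread(f'pics/{t}.png'); cv2.imwrite(f'pics/{t}c.png',cv2.resize(f[180:300,200:360],None,fx=4,fy=4,interpolation=2))"
```

```text
t 12.7 pos [ 0.5367 -0.0136  0.1005] yawY -0.061 z [-0. -0. -1.] F [-0.25  0.09 -0.3 ] w 0.031 q [-0.25  0.16  1.8  -0.    1.18 -0.19]
```

View pics/b1c.png

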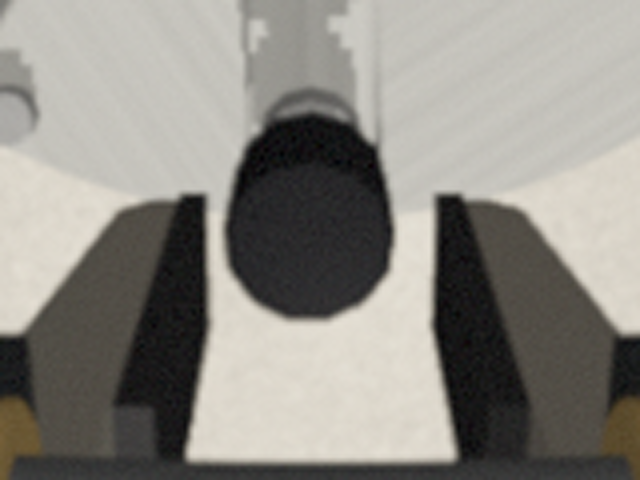

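>>> apply_moves --rows '[{"xyz":[0,0,0],"twist":[0,0,0]},{"xyz":[0,0,0],"twist":[0,0,0]},{"xyz":[0,0,0],"twist":[0,0,0]},{"xyz":[0,0,0],"twist":[0,0,0]},{"xyz":[0,0,0],"twist":[0,0,0]},{"xyz":[0,0,-0.02],"twist":[0,0,0]},{"xyz":[0,0,-0.02],"twist":[0,0,0]},{"xyz":[0,0,-0.02],"twist":[0,0,0]},{"xyz":[0,0,-0.02],"twist":[0,0,0]},{"xyz":[0,0,-0.02],"twist":[0,0,0]}]' --claw 0.2

```text
time: 13.75
position: [0.5366, -0.0136, 0.2013]
tool_rot: [0.728, 0.685, 0.0, 0.0]
ft_force: [-0.1, 0.6, -0.3]
width: 0.073
```

>>> apply_moves --rows '[{"xyz":[-0.01,0,0],"twist":[0,0,0]},{"xyz":[-0.01,0,0],"twist":[0,0,0]},{"xyz":[-0.01,0,0],"twist":[0,0,0]},{"xyz":[-0.01,0,0],"twist":[0,0,0]},{"xyz":[-0.01,0,0],"twist":[0,0,0]},{"xyz":[-0.01,0,0],"twist":[0,0,0]},{"xyz":[0,0,0],"twist":[0,0,0]},{"xyz":[0,0,0],"twist":[0,0,0]},{"xyz":[0,0,0],"twist":[0,0,0]},{"xyz":[0,0,0],"twist":[0,0,0]}]'

```text
time: 14.75
position: [0.5331, -0.0731, 0.2005]
tool_rot: [0.728, 0.685, 0.0, -0.0]
ft_force: [0.4, -0.8, -0.3]
width: 0.0738
```

```bash
python3 look.py b2
python3 - <<'E'
import pickle,cv2
from station import robot
c=robot.camera("side"); pickle.dump(c,open("b2side.pkl","wb")); cv2.imwrite("pics/side_b2.png",cv2.resize(c["frame"][150:270,190:350,::-1],None,fx=5,fy=5,interpolation=cv2.INTER_CUBIC))
c=robot.camera("scene"); pickle.dump(c,open("b2scene.pkl","wb")); cv2.imwrite("pics/sc_b2.png",cv2.resize(c["frame"][170:290,220:380,::-1],None,fx=5,fy=5,interpolation=cv2.INTER_CUBIC))
f=cv2.imread("pics/b2.png"); cv2.imwrite("pics/b2c.png",cv2.resize(f[0:200,180:400],None,fx=3,fy=3,interpolation=2))
E
```

```text
t 14.75 pos [ 0.5331 -0.0731  0.2005] yawY -0.0604 z [-0.  0. -1.] F [ 0.42 -0.77 -0.28] w 0.0738 q [-0.36  0.06  1.7   0.    1.38 -0.3 ]
```

View pics/b2.png

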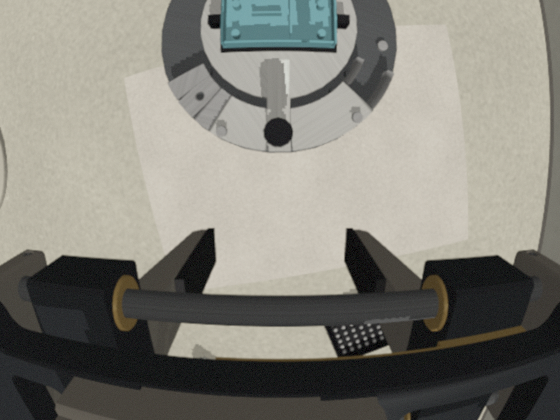

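View pics/side_b2.png

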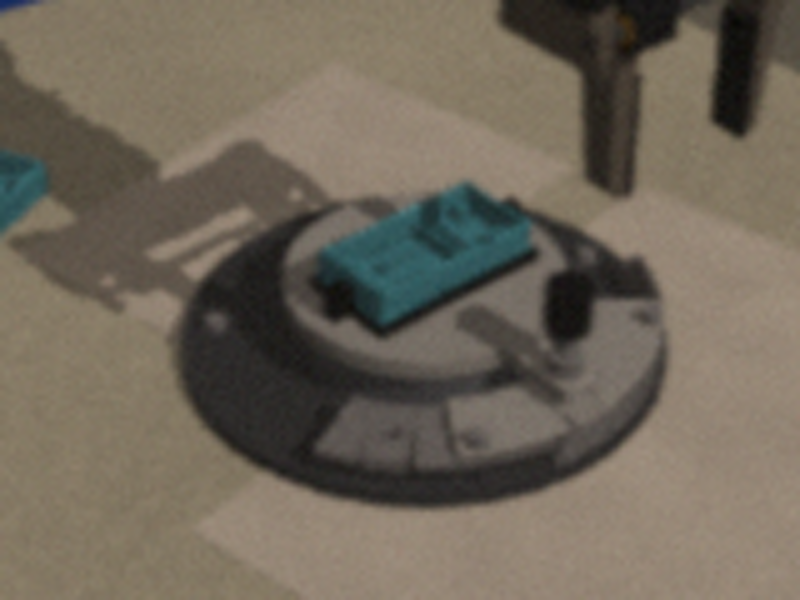

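View pics/sc_b2.png

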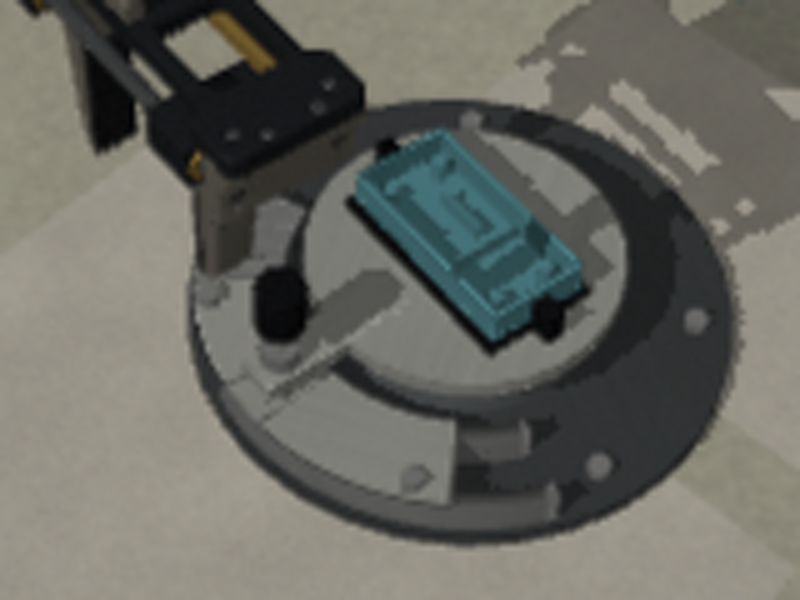

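Run:
```python
import pickle
from h import *
s,d=pickle.load(open("d0.pkl","rb"))
def tri(rs):
    A=np.zeros((3,3));b=np.zeros(3)
    for o,v in rs:
        v=v/np.linalg.norm(v);P=np.eye(3)-np.outer(v,v);A+=P;b+=P@o
    return np.linalg.solve(A,b)
f=lambda x0,y0,k,p:(x0+(p[0]+.5)/k-.5,y0+(p[1]+.5)/k-.5)
print("start",tri([ray(d["scene"],f(240,170,5,(142,153))),ray(d["side"],f(215,170,6,(321,283)))]))
a=pickle.load(open("b2scene.pkl","rb"));b=pickle.load(open("b2side.pkl","rb"))
q=tri([ray(a,f(220,170,5,(281,306))),ray(b,f(190,150,5,(570,306)))]);v=q[:2]-[.5422,.102];print("now",q,np.hypot(*v),np.arctan2(v[1],v[0])+2.487)
s,w=pickle.load(open("b2.pkl","rb"))
for z in (.11,.1255):
    q=atz(w,(278.5,132),z,s);v=q-[.5422,.102];print(z,q,np.hypot(*v),np.arctan2(v[1],v[0])+2.487)
```

```text
start [0.45001823 0.03073504 0.0944977 ]
now [ 0.53558799 -0.01420696  0.09361439] 0.11639491078378338 0.8593664000701566
0.11 [ 0.53647057 -0.01332692] 0.115469155872672 0.8665645613594326
0.1255 [ 0.53655037 -0.01290634] 0.11504513993389234 0.867075973451173
```

```bash
python3 -c "
from station import robot
print(robot.get_state()['ft_force']); print(robot.hand_in())"
```

```text
[ 0.24911898  0.17546858 -0.13645369]
the job is handed in; nothing more can be done
None
```

The turntable is on its next station: the index pin is down in the segment's hole, the knob is released, and the job was handed in at about 15 s.

I gripped the knob radially, lifted the pin about 20 mm and swung the arm to about 0.82 rad. There I set the pin down on the segment, let go and turned the jaws. I then pushed the knob with one finger in steps of 1 to 4 mm until the pin dropped in.

**Last checks:**
- **Height:** the knob's middle triangulates to 93.6 mm above the table, against 94.5 mm at the start, so the pin is home. The camera calibration is good to about 2 mm, so this check is not exact.
- **Angle:** the turntable stands at about 0.86 to 0.87 rad. The camera estimate of the hole beforehand was about 0.87 rad.
- **Forces:** the highest side force read at the end of a push was 8.5 N, just before the knob started to slide. Force was read only at the end of each call, so any peaks in between were not seen. After backing away, the gripper was clear and the wrist force was about 0.
- **Bystanders:** the gripper never went near the loose parts. I did not re-measure their positions.

No check failed or disagreed with another.

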